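# Clear a scrap race from the engraver's T-slot

## Robot

A 7-joint arm with a two-finger parallel gripper is mounted at the origin on a cart in front of the work surface, level with it; the furniture and walls round the work are solid. World frame = base frame: x ahead of the robot, y to its left, z up, the work surface at z = 0. Lengths are in mm, angles in rad, forces in N, time in s.
With the tool pointing down it reaches from about 400 to 875 mm from the base axis. Payload 4.4 kg.
Tool frame: the origin (TCP) lies midway between the tips of the shut fingers; the grasp point (between the pads) lies 19 mm behind it; x points along the fingers, y is the direction in which the jaws open and shut, and the axes are right-handed (so a half turn about x gives the same grasp; the last joint's range is limited). The gripper opens to 85 mm and grips with 20 to 120 N. Pads are 22 mm wide; open, the fingers measure 114 mm over their backs; the gripper's body (76 mm by 85 mm) begins 54 mm behind the grasp point. The pads swing forward as they close: fully open they stand 13 mm farther back than shut.
Start: joints at [-1.349, 0.628, 0.038, 1.517, -0.027, 0.996, -0.02], TCP at [184.474, 623.287, 231.313] pointing down, gripper open.
Joint ranges: [-3.06, 3.06], [-0.37, 2.12], [-1.25, 1.32], [0.18, 2.47], [-1.1, 4.24], [0.23, 1.98], [-2.94, 2.94]. Speed limits (rad/s): [2.57, 2.57, 3.14, 3.14, 3.14, 3.14, 3.14].

## Interface

Orientations are given as [roll, pitch, yaw] about the fixed x, y, z axes, in that order (R = Rz(yaw) Ry(pitch) Rx(roll)).
In Python, from cell import ctrl gives the robot as it stands.
- The arm moves only by the tool arm_command, never from a script. Its argument "series" is a list of rows, each a list of 7 numbers: the opening, from 0 (shut) to 1 (fully open), then the shift along the world's x, y, z in cm, then the turn, a rotation vector about the world's x, y, z in degrees. In form: [[claw, x, y, z, rx, ry, rz], ...]. A call has 1 to 20 rows; each row shifts and turns the commanded pose from where the row before left it; what a row does not reach is not made up. A row lasts 1/12 s, in which the tool goes at most 41.7 mm and 7.16 degrees, less where a joint would pass 70% of its speed; a pose out of reach is approached as far as the arm can. A call with a gripper value outside its range is refused whole. The fingers move at their own pace and stop on an object; the grip force is fixed at half the most. Time passes only in rows, so rows that do not move let the fingers close. It gives the time, the measured TCP pose, the force and the opening at its end, in the units of the state.
- ctrl.read_state(): the state, without advancing time (a new reading comes with each control period).
- ctrl.get_image(name): name is "scene" or "side" or "wrist"; returns the picture (480x640x3 uint8, blue, green, red); there is no depth.
- ctrl.calibration(name): a dict with "fovy" (degrees; the focal length in pixels is half the picture's height over the tangent of half this angle, whatever the lens; pixels are square), "cx", "cy" (the principal point, pixels), "cam_to_world" (4x4, takes a point from camera to world coordinates); the wrist camera has in their place "T_tool_cam" (4x4, takes a point from camera to tool coordinates, whose origin is the TCP and whose axes are the tool frame's). Camera axes: x right, y up, looking along -z (the intrinsics and any distortion apply to the point x, -y, -z); pixel columns grow to the right and rows downward; lengths in mm; the calibration is good to about 2 mm. The wrist camera is an equidistant fisheye: a pixel r from the principal point sees the ray r / f radians off the axis. A picture is of the moment at which its call begins: read the wrist's pose just before it. calibration takes no time and is no camera call.
- ctrl.finish_job(): hands the job in, once; it reports no verdict.
Trained networks look in the newest picture that a camera, given by its name, has taken for a name from the list of things; names that differ only in an ending like _2 or _b are one class to them, and where a whole thing is asked for, a point or a joint stands for the part that bears it (a point fixed in the world has none). Each returns a list of dicts, best first, with "conf" (0 to 1); they miss things now and then, are a little off and sometimes report something else, mostly with a low value. They report only what shows in the picture. A call takes as long as a camera call.
- ctrl.spot_in(label, camera): "centre" ([x, y, z] in mm, in world coordinates, good to about 4 mm: the middle of the surface that is visible of it).
The state is a dict: "clock": time; "qpos": joint angles; "qd": joint speeds; "tau": joint torques, N m; "eef_pos": TCP position; "tool_rot": TCP orientation; "force": force on the tool from outside, world axes, zero at the start; "torque": the same for the moment, N m; "width": finger opening in mm.
Only numpy, scipy, OpenCV 4.12 (cv2) and the standard library are available. Lean on these libraries where they do the work, as an engineer would, in place of code of your own. Each camera call takes 0.05 s, during which the arm holds its last target.

## Task

A scrap bearing race has got into one of the two T-slots of the small engraving machine's table. Take the scraper from its wooden rest, set its foot down in that slot behind the race, and push the race along the slot, under the bridge and out of the open end so that it drops into the chip pan. Then stand the scraper back upright in its rest, leaving the T-nut in the other slot and the things lying round about where they are, and never touching the race with the fingers.

Things in the scene. Friction and masses are not known exactly. Their poses are not given: they have to be found in the camera images.
- slot_table: Small engraving machine, fixed: grey base, steel table with two T-slots along local x. Origin on the bench; x points along the slots to their open ends (to the robot's right), z up; y is left of x. Table x = -113 to 100 mm, y = -75 to 75, top z = 75. Slot centre lines y = 32 and y = -32: neck 20 mm wide (z 65 to 75) over a channel 36 wide, floor z = 45. Other ends closed by a 7 mm wall.
- left_slot_end (a point): Open end of the left slot (seen along x; farther from the robot): on its centre line, on the slot floor, at the table's edge; machine-frame (100, 32, 45) mm. Same axes as the machine.
- right_slot_end (a point): Open end of the right slot (nearer the robot): on its centre line, on the slot floor, at the table's edge; machine-frame (100, -32, 45) mm. Same axes as the machine.
- bridge (a point): Middle of the lower edge, on the closed-end side, of the fixed bridge over the table; machine-frame (32, 0, 150) mm. Steel beam x 32 to 68 mm, z 150 to 215, with a grey cover above it, x 14 to 68, z 215 to 300; 158 wide, on posts at the table's sides. An upright gripper on the scraper hits it before the foot reaches the slot end; one leaning 35 degrees in line with the handle stays clear.
- chip_pan: Open steel pan, fixed against the end of the machine, below the open slot ends, 58 mm (along the slots) x 112 x 30 mm high, walls 2 mm. Origin: centre of its underside, 131 mm along x from the machine's origin.
- scrap: The scrap: a plain grey steel bearing race (ring), 33 mm outer diameter, 16 mm high, about 60 g, lying flat on the floor of one of the two slots (either one), seen through the neck; too wide to lift out. Origin: centre of its underside.
- t_nut: Dark steel T-nut in the other slot: flange 32 x 33 x 16 mm, with a 16 mm wide boss above it to 27 mm. It stays where it is. Origin: centre of its underside.
- scraper_grip (a point): Place to grasp, on the axis of the scraper's wooden handle (24 mm fore-aft x 20 mm across; grasp across the 20, along y). Axes: x forward, y left, z up as it stands in use. The handle leans back 35 degrees: its axis runs along (-0.574, 0, 0.819), ending 24 mm above this point and meeting the foot 66 mm below it. Weighs about 180 g.
- scraper_toe (a point): Front lower end of the scraper's steel foot (flat bar on edge, 60 mm long, 12 thick, 40 high, running 60 mm back from here); 90 mm forward of and 94 mm below scraper_grip, same axes.
- scraper_rest: Fixed wooden block 100 x 48 x 40 mm with an open pocket 66 x 18 mm, floor at z = 10 mm, rim at z = 40 mm, in which the scraper's foot stands loosely. Origin: on the bench, below the pocket; the pocket runs from x = -23 to +43 mm, y = -9 to +9 mm; local x is the way the foot points. At home scraper_toe is at (40, 0, 10) mm.
- tape_roll: Roll of masking tape, 80 mm across, 24 mm high, lying on the bench behind the machine. Bystander. Origin: centre of its underside.
- vee_block_1: Grey steel vee block, 57 x 56 x 34 mm, on the bench behind the machine. Bystander. Origin: centre of its underside.
- feeler: Feeler gauge, 49 x 109 x 10 mm, flat on the bench near its front edge. Bystander. Origin: centre of its underside.

How it is judged:
By the outcome, as a careful person would: the job done as asked, in the order asked, and still so for the second after the job is handed in, with the robot touching nothing.
It also fails if it takes over 61 s, if anything falls off the work surface, if the arm or the gripper's body presses on something with over 40 N, if the wrist force passes 120 N, or if a joint passes its speed limit or range.

## Working session

There is one attempt and no reset: what is moved stays moved. The work goes in short steps, Python scripts to look and compute and a tool call to move; the robot and the scene stay as the last step left them, time stands still between calls to the robot, and variables do not carry over. Pictures are saved under pics/ and viewed, and the job is handed in when it is done.

Besides the shell and the picture viewer there is one more tool, called after "Emit:" by a JSON object that holds its "op" and its "data". arm_command: Moves the arm, as the interface text tells. Its arguments: {"type":"object","properties":{"series":{"type":"array"}},"required":["series"]}

```bash
ls; mkdir -p pics; python3 - <<'E'
from cell import ctrl
import cv2
s=ctrl.read_state();print({k:s[k] for k in('clock','eef_pos','tool_rot','force','width')})
for n in('scene','side','wrist'):
    cv2.imwrite(f'pics/{n}0.png',ctrl.get_image(n))
    c=ctrl.calibration(n);print(n,c)
E
```

```text
pics
{'clock': 0.0, 'eef_pos': array([184.28191929, 622.66220595, 230.40134882]), 'tool_rot': array([-1.56919524,  1.56888677, -1.85700557]), 'force': array([-0.54303601, -0.5841174 ,  0.08858967]), 'width': 85.2157442194862}
scene {'fovy': 48.076473448874374, 'cx': 318.9755191304648, 'cy': 253.80560068827342, 'cam_to_world': array([[ 3.14709204e-01, -8.00272744e-01,  5.10413217e-01,
         1.03838948e+03],
       [ 9.49078263e-01,  2.73486317e-01, -1.56383136e-01,
        -1.07059612e+02],
       [-1.44418692e-02,  5.33637302e-01,  8.45590127e-01,
         9.89178671e+02],
       [ 0.00000000e+00,  0.00000000e+00,  0.00000000e+00,
         1.00000000e+00]])}
side {'fovy': 45.379153282624664, 'cx': 318.44372718304555, 'cy': 253.24131982243185, 'cam_to_world': array([[-8.54241081e-01,  2.30283966e-01, -4.66091698e-01,
        -3.54375024e+00],
       [-5.19701208e-01, -4.01583494e-01,  7.54083120e-01,
         9.32916568e+02],
       [-1.35214817e-02,  8.86397198e-01,  4.62727973e-01,
         6.50528873e+02],
       [ 0.00000000e+00,  0.00000000e+00,  0.00000000e+00,
         1.00000000e+00]])}
wrist {'fovy': 65.70646984690485, 'cx': 316.3816509354315, 'cy': 243.0703436536755, 'T_tool_cam': array([[-4.03439996e-04,  2.97313745e-01, -9.54779752e-01,
        -1.42133502e+02],
       [ 9.99999602e-01, -6.39889704e-04, -6.21806065e-04,
        -9.29240553e-01],
       [-7.95825223e-04, -9.54779622e-01, -2.97313369e-01,
        -7.62888873e+01],
       [ 0.00000000e+00,  0.00000000e+00,  0.00000000e+00,
         1.00000000e+00]])}
```

View pics/scene0.png

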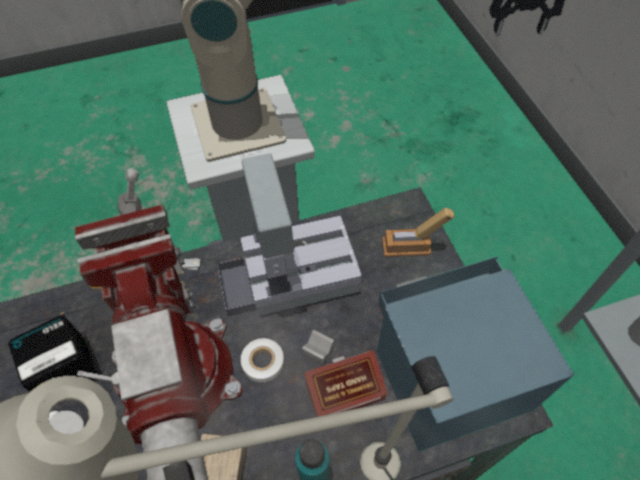

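View pics/side0.png

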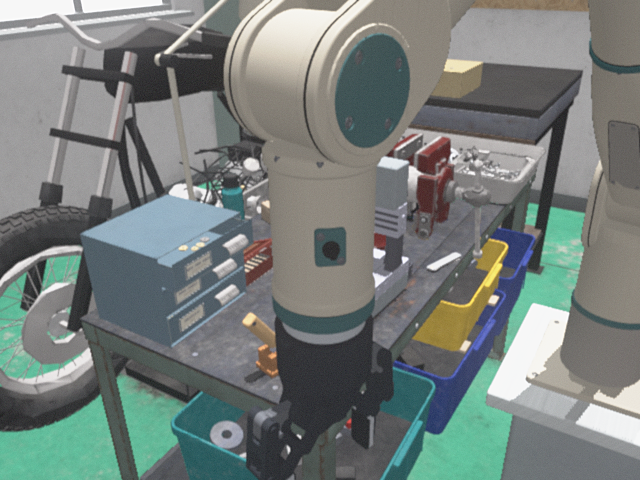

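View pics/wrist0.png

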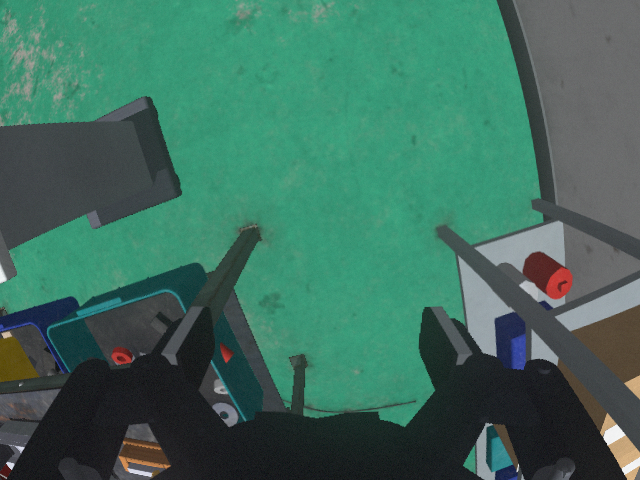

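```bash
python3 - <<'E'
from cell import ctrl
import numpy as np
np.set_printoptions(precision=1,suppress=True)
for c,ls in(('scene',['slot_table','chip_pan','scrap','t_nut','scraper_grip','scraper_rest','bridge','scraper_toe']),('side',['slot_table','chip_pan','scrap','t_nut','scraper_grip','scraper_rest'])):
  for l in ls:
    try: print(c,l,[(np.array(d['centre']),round(d['conf'],2)) for d in ctrl.spot_in(l,c)])
    except Exception as e: print(c,l,e)
E
```

```text
scene slot_table [(array([514.8, -12.3,  74.1]), 0.63)]
scene chip_pan [(array([ 468.8, -119.6,   -2.1]), 0.87)]
scene scrap [(array([441.7,  29.6,  57.3]), 0.54)]
scene t_nut [(array([507.8,  28.7,  68.8]), 0.6), (array([513.6, -13.8,  81.2]), 0.3)]
scene scraper_grip [(array([500.4, 293. ,  82.8]), 0.75)]
scene scraper_rest [(array([ 383.4, -198.1,    8.9]), 0.71), (array([500.5, 245.9,  30.8]), 0.7)]
scene bridge [(array([512.4,  -9.6,  77. ]), 0.71), (array([657.6,  -0.5,  24.4]), 0.3)]
scene scraper_toe [(array([499. , 289.7,  83.4]), 0.87)]
side slot_table [(array([407. , -11.3, 169.9]), 0.96)]
side chip_pan []
side scrap []
side t_nut [(array([406.2,  -9.8, 170.9]), 0.75)]
side scraper_grip [(array([492.8, 313.1,  94.6]), 0.81)]
side scraper_rest [(array([494.2, 302.3,  22.6]), 0.72)]
```

```bash
cat > h.py <<'E'
import numpy as np, cv2
from scipy.spatial.transform import Rotation as R
np.set_printoptions(precision=2,suppress=True)
def proj(c,P):
    P=np.atleast_2d(P).astype(float); T=np.linalg.inv(c['cam_to_world']); q=P@T[:3,:3].T+T[:3,3]
    f=240/np.tan(np.radians(c['fovy']/2)); return np.c_[c['cx']+f*q[:,0]/-q[:,2], c['cy']-f*q[:,1]/-q[:,2]]
def ray(c,uv,z):
    f=240/np.tan(np.radians(c['fovy']/2)); d=np.array([(uv[0]-c['cx'])/f,-(uv[1]-c['cy'])/f,-1.]); M=np.array(c['cam_to_world'])
    d=M[:3,:3]@d;o=M[:3,3]; return o+d*(z-o[2])/d[2]
E
python3 - <<'E'
import cv2
im=cv2.imread('pics/scene0.png')
a=im[180:330,200:480];cv2.imwrite('pics/scene0z.png',cv2.resize(a,None,fx=2.85,fy=2.85,interpolation=cv2.INTER_CUBIC))
E
```

```text
(no output)
```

View pics/scene0z.png

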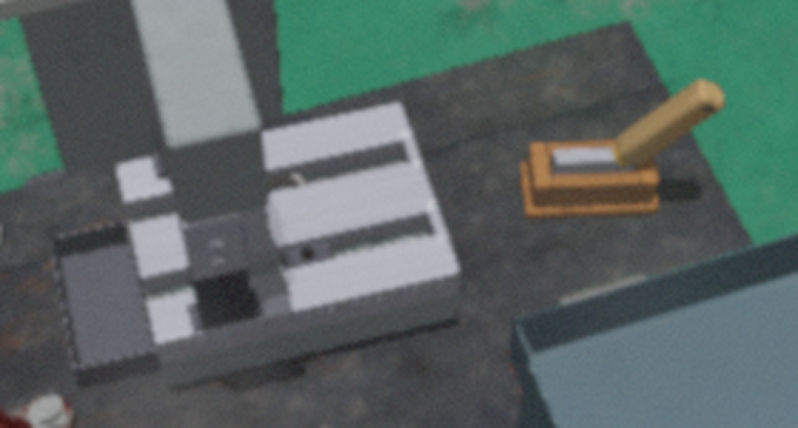

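```bash
python3 - <<'E'
from h import *
from cell import ctrl
c=ctrl.calibration('scene')
z=lambda u,v:(200+(u+.5)/2.85-.5,180+(v+.5)/2.85-.5)
for n,u,v,h in[('closed near',402,103,75),('closed far',460,270,75),('far pan corner',158,343,75),('near left top',118,165,75),('race',298,178,61),('tnut',307,253,72),('rest a',530,142,40),('rest b',640,140,40),('rest c',657,183,40),('rest d',533,187,40),('foot toe top',555,157,50),('handle top',712,90,124)]:
    print(n,ray(c,z(u,v),h))
E
```

```text
closed near [411.76 134.98  75.  ]
closed far [558.57 125.05  75.  ]
far pan corner [546.2  -86.25  75.  ]
near left top [397.43 -76.96  75.  ]
race [441.15  44.72  61.  ]
tnut [509.92  30.03  72.  ]
rest a [453.19 223.05  40.  ]
rest b [478.25 301.78  40.  ]
rest c [517.69 297.64  40.  ]
rest d [491.4 209.9  40. ]
foot toe top [477.86 231.92  50.  ]
handle top [505.11 330.66 124.  ]
```

```bash
python3 - <<'E'
from h import *
from cell import ctrl
s=ctrl.read_state(); r=R.from_euler('xyz',s['tool_rot'])
print(r.as_matrix(), s['clock'])
def target(yaw,lean):
    f=np.array([np.cos(yaw),np.sin(yaw),0]);l=np.array([-np.sin(yaw),np.cos(yaw),0]);u=np.array([0,0,1.])
    x=f*np.sin(lean)-u*np.cos(lean); y=l; return R.from_matrix(np.c_[x,y,np.cross(x,y)])
for y,l in((-94,0),(-94,35),(-107,35)):
    t=target(*np.radians([y,l])); print(y,l,t.as_matrix().round(2).tolist(),np.degrees((t*r.inv()).as_rotvec()))
E
```

```text
[[-0.    0.28  0.96]
 [ 0.    0.96 -0.28]
 [-1.    0.   -0.  ]] 0.85
-94 0 [[0.0, 1.0, -0.07], [0.0, -0.07, -1.0], [-1.0, 0.0, -0.0]] [ -0.     0.   -77.51]
-94 35 [[-0.04, 1.0, -0.06], [-0.57, -0.07, -0.82], [-0.82, 0.0, 0.57]] [-31.01 -21.51 -74.93]
-107 35 [[-0.17, 0.96, -0.24], [-0.55, -0.29, -0.78], [-0.82, -0.0, 0.57]] [-34.19 -18.37 -87.42]
```

Emit:
{"op": "arm_command", "data": {"series": [[1,1.8,-3.2,0,0,0,-4.85],[1,1.8,-3.2,0,0,0,-4.85],[1,1.8,-3.2,0,0,0,-4.85],[1,1.8,-3.2,0,0,0,-4.85],[1,1.8,-3.2,0,0,0,-4.85],[1,1.8,-3.2,0,0,0,-4.85],[1,1.8,-3.2,0,0,0,-4.85],[1,1.8,-3.2,0,0,0,-4.85],[1,1.8,-3.2,0,0,0,-4.85],[1,1.8,-3.2,0,0,0,-4.85],[1,1.8,-3.2,0,0,0,-4.85],[1,1.8,-3.2,0,0,0,-4.85],[1,1.8,-3.2,0,0,0,-4.85],[1,1.8,-3.2,0,0,0,-4.85],[1,1.8,-3.2,0,0,0,-4.85],[1,1.8,-3.2,0,0,0,-4.85],[1,0,0,0,0,0,0],[1,0,0,0,0,0,0]]}}

```text
clock: 2.35
eef_pos: [473.5, 109.1, 231.6]
tool_rot: [1.192, 1.57, -0.454]
force: [-0.1, 0.3, -0.1]
width: 85.3
```

```bash
python3 - <<'E'
from h import *
from cell import ctrl
s=ctrl.read_state();print(s['clock'],s['eef_pos'],R.from_euler('xyz',s['tool_rot']).as_matrix(),s['qpos'])
im=ctrl.get_image('wrist');cv2.imwrite('pics/wrist1.png',im)
np.savez('w1.npz',p=s['eef_pos'],r=s['tool_rot'])
cv2.imwrite('pics/side1.png',ctrl.get_image('side'))
for l in['scrap','t_nut','scraper_rest','scraper_grip','slot_table']: print(l,[(d['centre'],d['conf']) for d in ctrl.spot_in(l,'wrist')])
E
```

```text
2.35 [473.46 109.15 231.57] [[ 0.    1.   -0.08]
 [-0.   -0.08 -1.  ]
 [-1.    0.    0.  ]] [-0.61  0.43  0.45  1.97 -0.25  0.8  -0.09]
scrap [([442.1, 24.7, 56.7], 0.87)]
t_nut [([512.8, 33.9, 72.5], 0.79), ([488.2, 269.0, 49.9], 0.72)]
scraper_rest [([483.4, 252.9, 39.3], 0.71)]
scraper_grip [([486.0, 271.8, 45.3], 0.6)]
slot_table [([479.1, 36.4, 75.2], 0.82)]
```

View pics/wrist1.png

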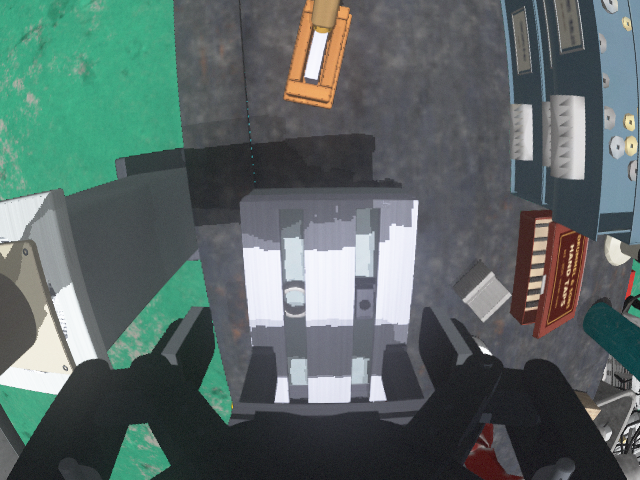

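View pics/side1.png

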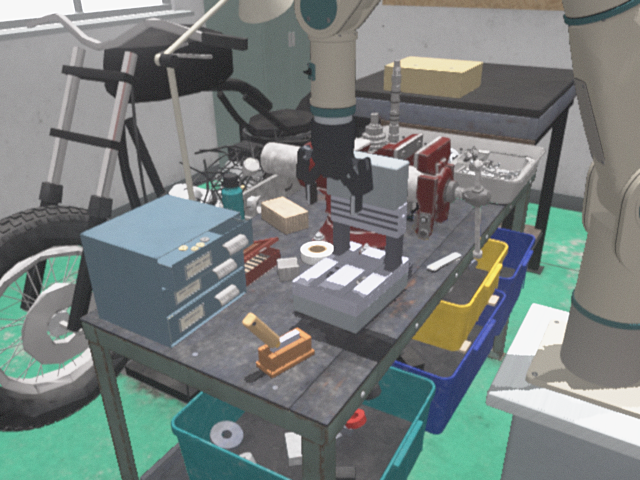

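```bash
cat >> h.py <<'E'
W=dict(f=240/np.tan(np.radians(65.70646984690485/2)),cx=316.38,cy=243.07)
def wray(uv,z,p,rot,Ttc):
    M=np.eye(4);M[:3,:3]=R.from_euler('xyz',rot).as_matrix();M[:3,3]=p;M=M@Ttc
    d=np.array([uv[0]-W['cx'],uv[1]-W['cy']]);r=np.hypot(*d);th=r/W['f'];
    k=np.array([d[0]/r*np.sin(th),-d[1]/r*np.sin(th),-np.cos(th)]);k=M[:3,:3]@k;o=M[:3,3]
    return o+k*(z-o[2])/k[2]
E
python3 - <<'E'
import cv2
im=cv2.imread('pics/wrist1.png')
cv2.imwrite('pics/w1a.png',cv2.resize(im[180:330,230:430],None,fx=4,fy=4,interpolation=cv2.INTER_CUBIC))
cv2.imwrite('pics/w1b.png',cv2.resize(im[0:115,270:370],None,fx=5,fy=5,interpolation=cv2.INTER_CUBIC))
E
```

```text
(no output)
```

View pics/w1a.png

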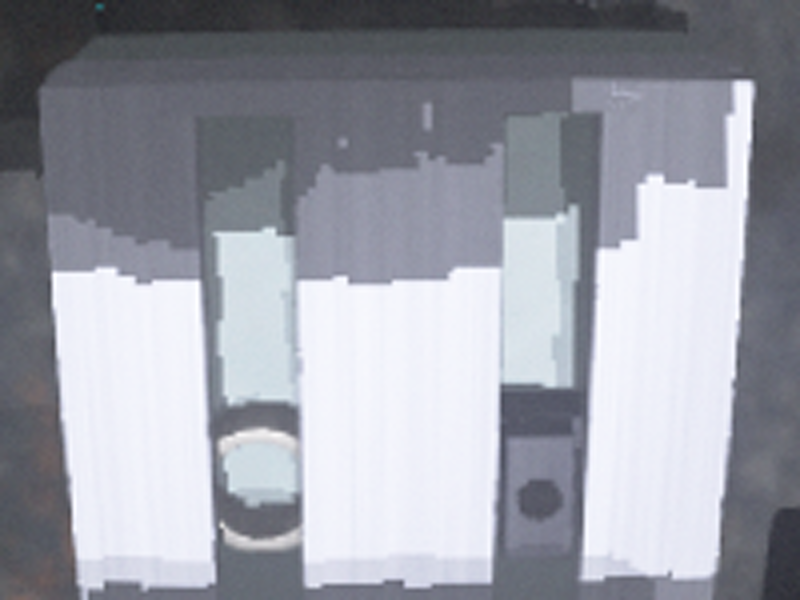

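View pics/w1b.png

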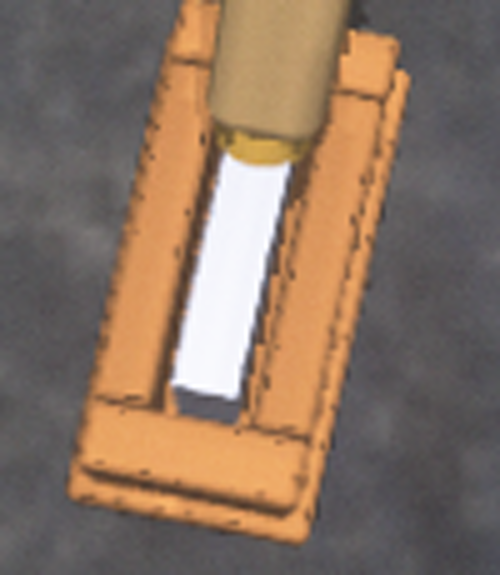

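```bash
python3 - <<'E'
from h import *
from cell import ctrl
T=np.array(ctrl.calibration('wrist')['T_tool_cam']);w=np.load('w1.npz')
a=lambda u,v:(230+(u+.5)/4-.5,180+(v+.5)/4-.5)
b=lambda u,v:(270+(u+.5)/5-.5,(v+.5)/5-.5)
P={}
for n,uv,h in[('cn',a(40,87),75),('cf',a(753,82),75),('near far-x',a(78,585),75),('farside',a(720,578),75),('sRL0',a(197,117),75),('sRR0',a(297,117),75),('sRL1',a(216,584),75),('sRR1',a(305,586),75),('race back',a(260,428),61),('race front',a(260,551),61),
 ('toeL',b(170,387),50),('toeR',b(240,400),50),('footL',b(222,150),50),('footR',b(291,160),50),('pockL',b(165,408),40),('pockR',b(250,425),40),('restTL',b(100,400),40),('restTR',b(310,437),40)]:
    P[n]=wray(uv,h,w['p'],w['r'],T);print(n,P[n])
yl=np.array([P['cf']-P['cn']])[0];print('yaw from closed edge',np.degrees(np.arctan2(yl[1],yl[0]))-90)
for x,y in(('sRL0','sRL1'),('sRR0','sRR1'),('cn','near far-x'),('cf','farside')):
    d=P[y]-P[x];print('yaw',np.degrees(np.arctan2(d[1],d[0])))
yw=np.radians(-94);f=np.array([np.cos(yw),np.sin(yw)]);l=np.array([-f[1],f[0]])
o=(P['cn']+P['cf'])[:2]/2+113*f;print('origin',o)
for n in P: d=P[n][:2]-o;print(n,d@f,d@l)
for x,y in(('footL','toeL'),('footR','toeR')):
    d=P[y]-P[x];print('rest yaw',np.degrees(np.arctan2(d[1],d[0])))
E
```

```text
cn [411.15 132.19  75.  ]
cf [559.3  122.48  75.  ]
near far-x [403.21  15.4   75.  ]
farside [553.3    5.07  75.  ]
sRL0 [443.24 123.07  75.  ]
sRR0 [463.79 121.44  75.  ]
sRL1 [435.65  13.97  75.  ]
sRR1 [456.14  12.09  75.  ]
race back [448.38  46.62  61.  ]
race front [445.2   14.44  61.  ]
toeL [471.51 232.07  50.  ]
toeR [483.22 228.82  50.  ]
footL [483.57 274.42  50.  ]
footR [495.2  271.72  50.  ]
pockL [470.13 229.79  40.  ]
pockR [484.77 225.51  40.  ]
restTL [458.84 232.29  40.  ]
restTR [495.12 222.61  40.  ]
yaw from closed edge -93.75041704110006
yaw -93.97807278036043
yaw -94.0032256443408
yaw -93.88982348676949
yaw -92.92214490906962
origin [477.34  14.61]
cn -112.67664149412633 -74.2316725196484
cf -113.32335850587366 74.23167251964837
near far-x 4.379533266103021 -74.00657990038279
farside 4.217712184081941 76.44313015084133
sRL0 -105.81970100002292 -41.58453585887093
sRR0 -105.62064956174501 -20.972100385838836
sRL1 3.5449904869527713 -41.54268175114251
sRR1 3.9919840319408504 -20.97827137041412
race back -29.909439781927027 -31.12814350347754
race front 2.4157976023580163 -32.05215990896258
toeL -216.5256913402401 -20.983319854430004
toeR -214.09707287711043 -9.077388355589457
footL -259.6116953136501 -11.906980240543527
footR -257.7310168658133 -0.11624019178726903
pockL -214.15031073983158 -22.20848079712551
pockR -210.90568521087087 -7.303526568423628
restTL -215.85838205412324 -33.638310340154135
restTR -208.73641452015283 3.224961531392511
rest yaw -105.89579115040046
rest yaw -105.60552601320778
```

```bash
cat >> h.py <<'E'
def target(yaw,lean):
    yaw,lean=np.radians([yaw,lean])
    f=np.array([np.cos(yaw),np.sin(yaw),0]);l=np.array([-np.sin(yaw),np.cos(yaw),0]);u=np.array([0,0,1.])
    x=f*np.sin(lean)-u*np.cos(lean); return R.from_matrix(np.c_[x,l,np.cross(x,l)])
def delta(yaw,lean,pos):
    from cell import ctrl
    s=ctrl.read_state();print('t',s['clock'],'pos',s['eef_pos'],'F',s['force'],'w',s['width'],'q',s['qpos'])
    print('d cm',(np.array(pos)-s['eef_pos'])/10,'rot',np.degrees((target(yaw,lean)*R.from_euler('xyz',s['tool_rot']).inv()).as_rotvec()))
E
python3 -c "
from h import *
delta(-105.7,35,[512.8,356.2,162.1])"
```

```text
t 2.7 pos [471.98 112.47 231.28] F [-0.95 -0.07 -0.15] w 85.45651543393373 q [-0.61  0.43  0.45  1.97 -0.25  0.8  -0.09]
d cm [ 4.08 24.37 -6.92] rot [-34.57   5.97 -11.38]
```

```bash
python3 -c "
from h import *
print(np.degrees((target(-105.7,35)*target(-94.1,0).inv()).as_rotvec()))
print(np.degrees((target(-94,35)*target(-105.7,35).inv()).as_rotvec()))
from cell import ctrl
a=[]
for i in range(6):
  ctrl.get_image('side');s=ctrl.read_state();a.append(np.r_[s['eef_pos'],s['tool_rot']])
print(np.array(a),np.mean(a,0))
print(np.degrees((target(-94.1,0)*R.from_euler('xyz',a[-1][3:]).inv()).as_rotvec()))
"
```

```text
[-34.54   6.03 -11.24]
[-0.  -0.  11.7]
[[472.09 112.28 231.31  -2.56   1.57   2.08]
 [472.19 112.05 231.32  -2.71   1.57   1.93]
 [472.29 111.88 231.34  -3.04   1.57   1.6 ]
 [472.34 111.71 231.33   3.12   1.57   1.48]
 [472.37 111.55 231.34  -2.87   1.57   1.77]
 [472.39 111.47 231.32  -2.65   1.57   1.99]] [472.28 111.82 231.33  -1.79   1.57   1.81]
[-0.   -0.   -0.03]
```

```bash
python3 - <<'E'
from h import *
from cell import ctrl
s=ctrl.read_state();im=ctrl.get_image('wrist');cv2.imwrite('pics/wrist2.png',im);np.savez('w2.npz',p=s['eef_pos'],r=s['tool_rot'])
print(s['eef_pos'])
T=np.array(ctrl.calibration('wrist')['T_tool_cam']);w=np.load('w1.npz')
a=cv2.imread('pics/wrist1.png')
for n,(y0,y1,x0,x1),z in(('table',(190,330,235,420),75),('rest',(60,105,285,340),40)):
    t=a[y0:y1,x0:x1];m=cv2.matchTemplate(im,t,cv2.TM_CCOEFF_NORMED);_,v,_,(x,y)=cv2.minMaxLoc(m);print(n,v,x-x0,y-y0)
    u=((x0+x1)/2,(y0+y1)/2);print(wray(u,z,w['p'],w['r'],T),wray((u[0]+x-x0,u[1]+y-y0),z,s['eef_pos'],s['tool_rot'],T))
E
```

```text
[472.39 111.47 231.32]
table 0.9842404127120972 1 2
[480.16  75.51  75.  ] [479.82  76.17  75.  ]
rest 0.9651045799255371 2 3
[478.7  227.89  40.  ] [478.39 227.47  40.  ]
```

Emit:
{"op": "arm_command", "data": {"series": [[1,0.5,3.07,0,-4.32,0.754,-1.405],[1,0.5,3.07,0,-4.32,0.754,-1.405],[1,0.5,3.07,0,-4.32,0.754,-1.405],[1,0.5,3.07,0,-4.32,0.754,-1.405],[1,0.5,3.07,0,-4.32,0.754,-1.405],[1,0.5,3.07,0,-4.32,0.754,-1.405],[1,0.5,3.07,0,-4.32,0.754,-1.405],[1,0.5,3.07,0,-4.32,0.754,-1.405],[1,0,0,-3.46,0,0,0],[1,0,0,-3.46,0,0,0],[1,0,0,0,0,0,0],[1,0,0,0,0,0,0],[1,0,0,0,0,0,0],[1,0,0,0,0,0,0]]}}

```text
clock: 4.22
eef_pos: [513.7, 356.6, 165.0]
tool_rot: [0.004, 0.962, -1.842]
force: [-0.9, 0.6, 0.8]
width: 85.0
```

```bash
python3 - <<'E'
from h import *
from cell import ctrl
delta(-105.7,35,[513,356.8,162.1])
for n in('wrist','side'):cv2.imwrite(f'pics/{n}3.png',ctrl.get_image(n))
E
```

```text
t 4.2167 pos [513.69 356.65 164.99] F [-0.87  0.63  0.76] w 85.00806744671412 q [-1.05  1.04  0.59  1.15 -0.12  1.53 -0.84]
d cm [-0.07  0.02 -0.29] rot [-0.09  0.17  0.05]
```

View pics/wrist3.png

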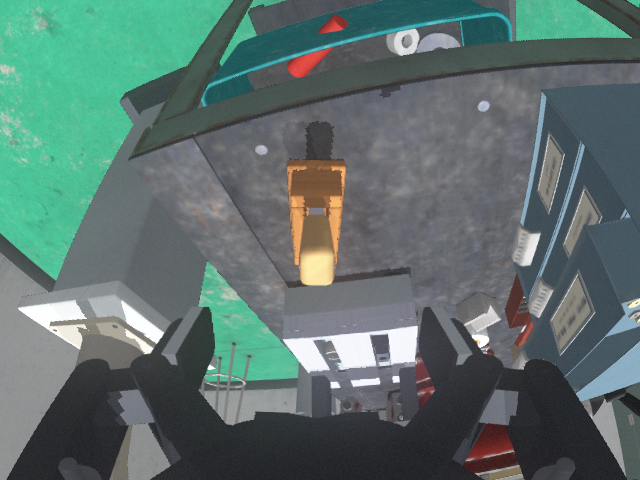

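View pics/side3.png

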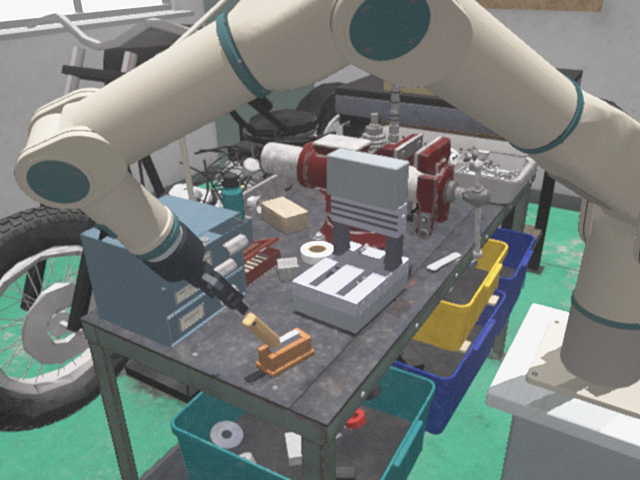

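Emit:
{"op": "arm_command", "data": {"series": [[1,-0.28,-0.995,-1.474,0,0,0],[1,-0.28,-0.995,-1.474,0,0,0],[1,-0.28,-0.995,-1.474,0,0,0],[1,-0.28,-0.995,-1.474,0,0,0],[1,-0.28,-0.995,-1.474,0,0,0],[1,0,0,0,0,0,0],[1,0,0,0,0,0,0],[1,0,0,0,0,0,0]]}}

```text
clock: 4.98
eef_pos: [499.4, 308.2, 89.9]
tool_rot: [0.002, 0.962, -1.842]
force: [0.1, -0.2, 0.5]
width: 85.0
```

```bash
python3 - <<'E'
from h import *
from cell import ctrl
for n in('wrist','side'):cv2.imwrite(f'pics/{n}4.png',ctrl.get_image(n))
delta(-105.7,35,[499,307.1,88.4])
a=cv2.imread('pics/side4.png')[280:400,180:340];b=cv2.imread('pics/wrist4.png')
cv2.imwrite('pics/c4.png',np.hstack([cv2.resize(a,None,fx=2.8,fy=2.8),cv2.resize(b[100:436,160:480],None,fx=1,fy=1)]))
E
```

```text
t 5.0833 pos [499.42 308.42  89.69] F [-0.58  0.93  0.04] w 85.42989014190941 q [-1.05  1.07  0.57  1.35 -0.13  1.31 -0.82]
d cm [-0.04 -0.13 -0.13] rot [-0.11  0.11 -0.06]
```

View pics/c4.png

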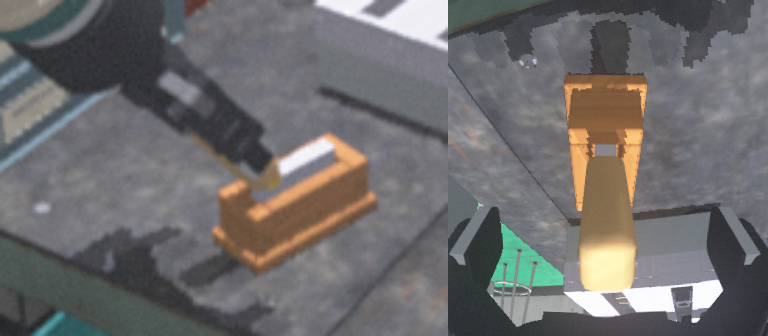

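Emit:
{"op": "arm_command", "data": {"series": [[0,0,0,0,0,0,0],[0,0,0,0,0,0,0],[0,0,0,0,0,0,0],[0,0,0,0,0,0,0],[0,0,0,0,0,0,0],[0,0,0,0,0,0,0],[0,0,0,0,0,0,0],[0,0,0,0,0,0,0]]}}

```text
clock: 5.75
eef_pos: [498.6, 307.2, 88.5]
tool_rot: [0.0, 0.96, -1.844]
force: [-0.7, -0.6, 0.2]
width: 19.6
```

```bash
python3 - <<'E'
from h import *
from cell import ctrl
for n in('wrist','side'):cv2.imwrite(f'pics/{n}5.png',ctrl.get_image(n))
delta(-105.7,35,[499,307.1,88.4])
a=cv2.imread('pics/side5.png')[280:400,180:340];b=cv2.imread('pics/wrist5.png')
cv2.imwrite('pics/c5.png',np.hstack([cv2.resize(a,None,fx=2.8,fy=2.8),cv2.resize(b[100:436,160:480],None,fx=1,fy=1)]))
E
```

```text
t 5.85 pos [498.62 307.11  88.5 ] F [0.34 0.23 0.68] w 19.529332609606698 q [-1.05  1.07  0.57  1.35 -0.13  1.31 -0.82]
d cm [ 0.04 -0.   -0.01] rot [ 0.02  0.01 -0.01]
```

View pics/c5.png

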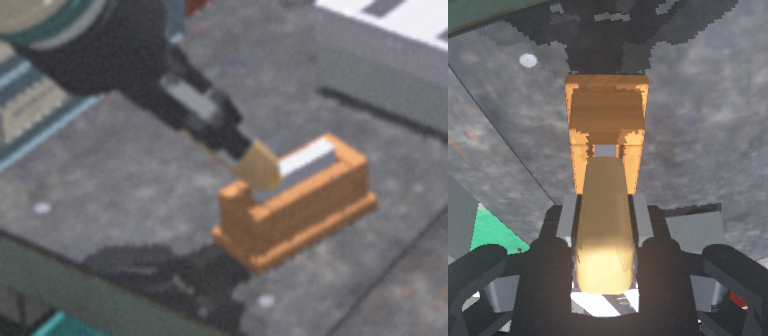

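Emit:
{"op": "arm_command", "data": {"series": [[0,0,0,1,0,0,0],[0,0,0,1.5,0,0,0],[0,0,0,1.5,0,0,0],[0,0,0,2,0,0,0],[0,0,0,2,0,0,0],[0,0,0,2,0,0,0],[0,-0.568,-2.156,0,0,0,1.4625],[0,-0.568,-2.156,0,0,0,1.4625],[0,-0.568,-2.156,0,0,0,1.4625],[0,-0.568,-2.156,0,0,0,1.4625],[0,-0.568,-2.156,0,0,0,1.4625],[0,-0.568,-2.156,0,0,0,1.4625],[0,-0.568,-2.156,0,0,0,1.4625],[0,-0.568,-2.156,0,0,0,1.4625],[0,0,0,0,0,0,0],[0,0,0,0,0,0,0],[0,0,0,0,0,0,0],[0,0,0,0,0,0,0]]}}

```text
clock: 7.35
eef_pos: [453.9, 136.0, 188.8]
tool_rot: [0.002, 0.962, -1.637]
force: [0.7, -0.5, -1.8]
width: 19.6
```

```bash
python3 - <<'E'
from h import *
from cell import ctrl
s=ctrl.read_state();np.savez('w6.npz',p=s['eef_pos'],r=s['tool_rot'])
for n in('wrist','side','scene'):cv2.imwrite(f'pics/{n}6.png',ctrl.get_image(n))
delta(-94,35,[453.2,134.6,124.5])
b=cv2.imread('pics/wrist6.png');a=cv2.imread('pics/side6.png')[180:350,260:440];
cv2.imwrite('pics/c6.png',cv2.resize(a,None,fx=3.4,fy=3.4))
E
```

```text
t 7.5 pos [453.46 135.44 188.38] F [ 0.36  0.   -0.92] w 18.922962685539538 q [-1.07  0.75  0.65  1.84  0.1   1.01 -0.62]
d cm [-0.03 -0.08 -6.39] rot [-0.    0.02 -0.06]
```

View pics/c6.png

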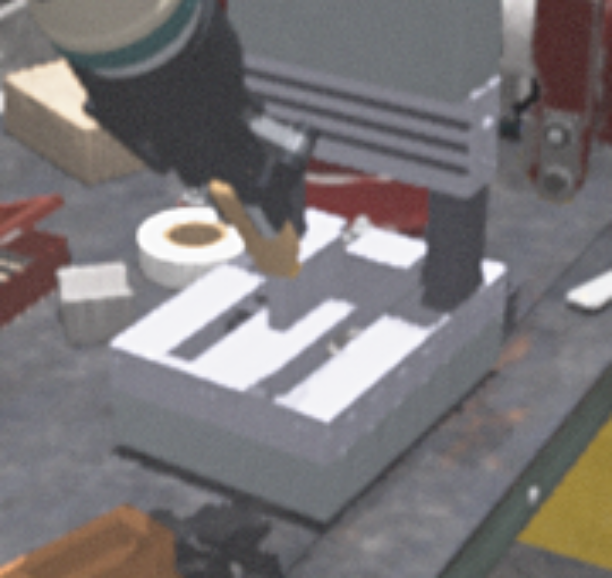

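View pics/wrist6.png

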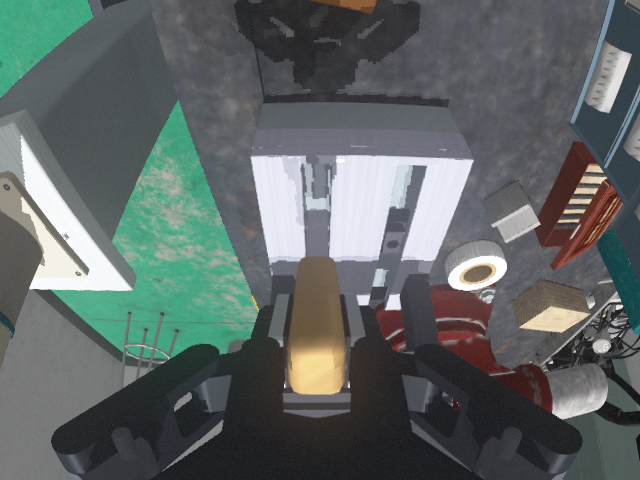

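View pics/scene6.png

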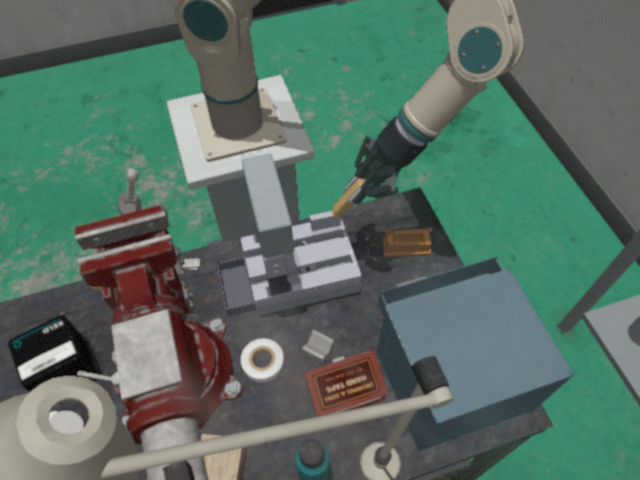

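```bash
cat > ov.py <<'E'
from h import *
from cell import ctrl
def ov(k,toe,yaw=-94):
    out=[]
    f=np.array([np.cos(np.radians(yaw)),np.sin(np.radians(yaw)),0]);l=np.array([-f[1],f[0],0]);u=np.array([0,0,1])
    F=np.array([toe-a*f*60+b*l*6+c*u*40 for a in(0,1) for b in(-1,1) for c in(0,1)])
    o=np.array([477.2,14.9,0]);yw=np.radians(-94);mf=np.array([np.cos(yw),np.sin(yw),0]);ml=np.array([-mf[1],mf[0],0])
    S=np.array([o+x*mf+y*ml+75*u for x,y in((-106,-42),(-106,-22),(32,-22),(32,-42),(-113,-75),(-113,75),(100,75),(100,-75))])
    for n,(y0,y1,x0,x1) in(('side',(200,320,290,430)),('scene',(190,310,230,370))):
        c=ctrl.calibration(n);im=cv2.imread(f'pics/{n}{k}.png');im=cv2.resize(im[y0:y1,x0:x1],None,fx=4,fy=4,interpolation=cv2.INTER_CUBIC)
        q=lambda P:((proj(c,P)-[x0,y0]+.5)*4).astype(int)
        p=q(F)
        for i in range(8):
            for b in(1,2,4):
                if not i&b: cv2.line(im,tuple(map(int,p[i])),tuple(map(int,p[i|b])),(0,0,255),1)
        s=q(S);cv2.polylines(im,[s[:4].reshape(-1,1,2).astype(np.int32)],True,(0,255,0),1);cv2.polylines(im,[s[4:].reshape(-1,1,2).astype(np.int32)],True,(255,255,0),1)
        cv2.imwrite(f'pics/ov{n}{k}.png',im)
E
python3 - <<'E'
from ov import *
ov(6,np.array([453.46-5.26,135.44-79.6,188.4-78.5]))
E
```

```text
(no output)
```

View pics/ovside6.png

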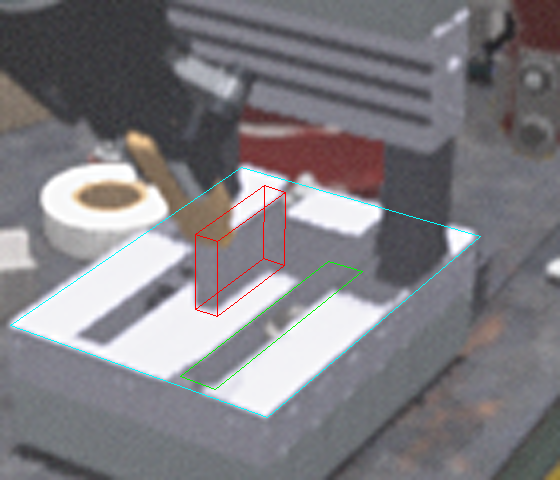

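View pics/ovscene6.png

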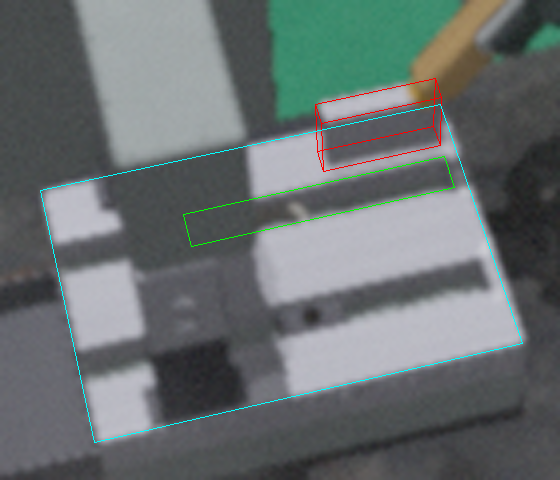

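Emit:
{"op": "arm_command", "data": {"series": [[0,0,0,-1,0,0,0],[0,0,0,-1,0,0,0],[0,0,0,-1,0,0,0],[0,0,0,0,0,0,0],[0,0,0,0,0,0,0],[0,0,0,0,0,0,0]]}}

```text
clock: 8.0
eef_pos: [453.1, 134.4, 158.3]
tool_rot: [-0.0, 0.959, -1.641]
force: [0.1, 0.6, -1.6]
width: 19.3
```

```bash
python3 - <<'E'
from ov import *
for n in('wrist','side','scene'):cv2.imwrite(f'pics/{n}7.png',ctrl.get_image(n))
delta(-94,35,[453.2,134.6,124.5])
s=ctrl.read_state()['eef_pos'];ov(7,s+[-5.26,-79.6,-78.5])
a=cv2.imread('pics/ovside7.png');b=cv2.imread('pics/ovscene7.png');cv2.imwrite('pics/c7.png',np.hstack([a[100:,100:440],b[:380,180:]]))
E
```

```text
t 8.15 pos [453.26 134.68 158.69] F [ 0.24  0.22 -1.93] w 19.062541036624225 q [-1.05  0.8   0.63  1.86  0.08  0.95 -0.63]
d cm [-0.01 -0.01 -3.42] rot [ 0.01  0.03 -0.  ]
```

View pics/c7.png

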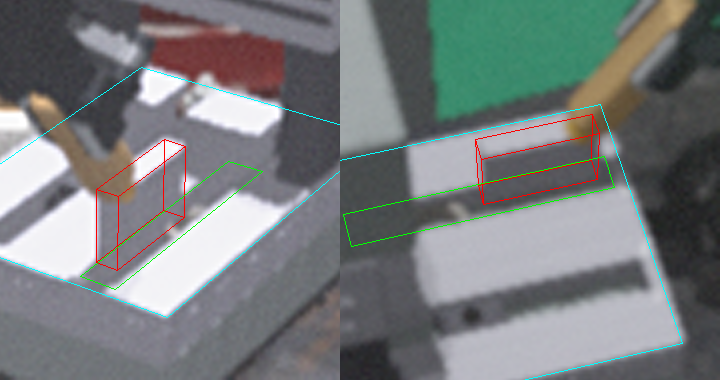

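Emit:
{"op": "arm_command", "data": {"series": [[0,0,0,-0.5,0,0,0],[0,0,0,-0.5,0,0,0],[0,0,0,-0.5,0,0,0],[0,0,0,-0.5,0,0,0],[0,0,0,0,0,0,0],[0,0,0,0,0,0,0]]}}

```text
clock: 8.65
eef_pos: [452.8, 134.5, 138.1]
tool_rot: [-0.001, 0.959, -1.642]
force: [0.6, -0.2, -1.6]
width: 19.7
```

```bash
python3 - <<'E'
from ov import *
for n in('wrist','side','scene'):cv2.imwrite(f'pics/{n}8.png',ctrl.get_image(n))
delta(-94,35,[453.2,134.6,138.5])
s=ctrl.read_state()['eef_pos'];ov(8,s+[-5.26,-79.6,-78.5])
a=cv2.imread('pics/ovside8.png');b=cv2.imread('pics/ovscene8.png');cv2.imwrite('pics/c8.png',np.hstack([a[100:,100:440],b[:380,180:]]))
E
```

```text
t 8.8 pos [453.14 134.62 138.52] F [-0.88  0.2  -2.14] w 19.38831901766358 q [-1.05  0.83  0.62  1.87  0.07  0.91 -0.64]
d cm [ 0.01 -0.   -0.  ] rot [0.02 0.01 0.  ]
```

View pics/c8.png

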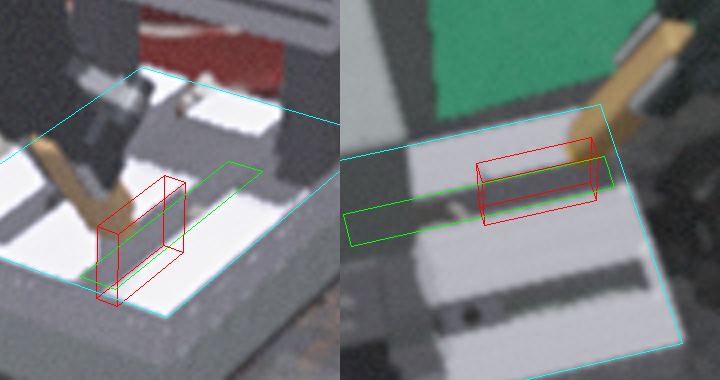

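No contact: the foot is in the neck. Lower to the floor gently.

Emit:
{"op": "arm_command", "data": {"series": [[0,0,0,-0.4,0,0,0],[0,0,0,-0.4,0,0,0],[0,0,0,-0.3,0,0,0],[0,0,0,-0.1,0,0,0],[0,0,0,0,0,0,0],[0,0,0,0,0,0,0],[0,0,0,0,0,0,0]]}}

```text
clock: 9.38
eef_pos: [453.1, 134.6, 126.5]
tool_rot: [0.0, 0.96, -1.64]
force: [0.5, 0.7, -1.3]
width: 19.5
```

Emit:
{"op": "arm_command", "data": {"series": [[0,0,0,-0.1,0,0,0],[0,-0.035,-0.5,0,0,0,0],[0,-0.035,-0.5,0,0,0,0],[0,-0.035,-0.5,0,0,0,0],[0,-0.035,-0.5,0,0,0,0],[0,-0.035,-0.5,0,0,0,0],[0,-0.035,-0.5,0,0,0,0],[0,0,0,0,0,0,0]]}}

```text
clock: 10.05
eef_pos: [450.5, 103.0, 125.8]
tool_rot: [-0.001, 0.958, -1.643]
force: [-0.2, -0.1, -1.6]
width: 19.3
```

```bash
python3 - <<'E'
from ov import *
for n in('wrist','side','scene'):cv2.imwrite(f'pics/{n}9.png',ctrl.get_image(n))
delta(-94,35,[451.1,104.6,125.4])
s=ctrl.read_state()['eef_pos'];ov(9,s+[-5.26,-79.6,-78.5])
a=cv2.imread('pics/ovside9.png');b=cv2.imread('pics/ovscene9.png');cv2.imwrite('pics/c9.png',np.hstack([a[100:,100:440],b[:380,180:]]))
E
```

```text
t 10.2 pos [450.97 104.73 125.39] F [-0.28  0.41 -1.67] w 19.531246168303028 q [-1.01  0.84  0.62  1.93  0.08  0.83 -0.62]
d cm [ 0.01 -0.01  0.  ] rot [ 0.01 -0.   -0.01]
```

View pics/c9.png

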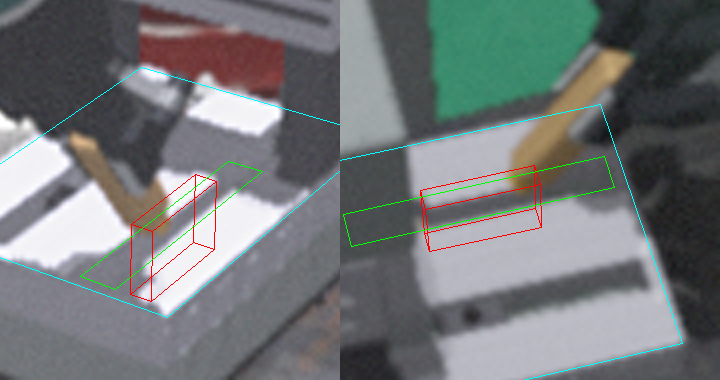

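View pics/wrist9.png

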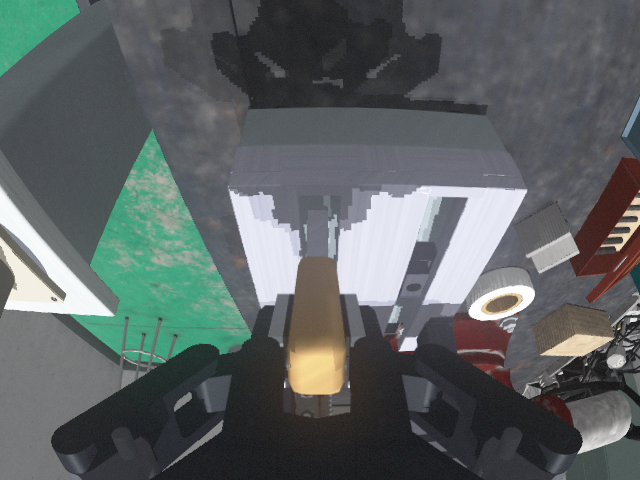

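Emit:
{"op": "arm_command", "data": {"series": [[0,-0.042,-0.6,0,0,0,0],[0,-0.042,-0.6,0,0,0,0],[0,-0.042,-0.6,0,0,0,0],[0,-0.042,-0.6,0,0,0,0],[0,-0.042,-0.6,0,0,0,0],[0,-0.042,-0.6,0,0,0,0],[0,-0.042,-0.6,0,0,0,0],[0,-0.042,-0.6,0,0,0,0],[0,-0.042,-0.6,0,0,0,0],[0,-0.042,-0.6,0,0,0,0],[0,-0.042,-0.6,0,0,0,0],[0,-0.042,-0.6,0,0,0,0],[0,-0.042,-0.6,0,0,0,0],[0,-0.042,-0.6,0,0,0,0],[0,0,0,0,0,0,0],[0,0,0,0,0,0,0]]}}

```text
clock: 11.53
eef_pos: [444.9, 20.2, 125.5]
tool_rot: [-0.0, 0.959, -1.642]
force: [-0.6, -0.0, -2.2]
width: 19.0
```

```bash
python3 - <<'E'
from ov import *
for n in('wrist','side','scene'):cv2.imwrite(f'pics/{n}10.png',ctrl.get_image(n))
delta(-94,35,[445.2,20.6,125.4])
a=cv2.resize(cv2.imread('pics/side10.png')[130:310,270:450],(500,500));b=cv2.resize(cv2.imread('pics/scene10.png')[190:320,205:335],(500,500));cv2.imwrite('pics/c10.png',np.hstack([a,b])[:,:800])
cv2.imwrite('pics/c10b.png',b)
E
```

```text
t 11.6833 pos [445.21  21.01 125.33] F [-0.02 -0.13 -2.15] w 19.18726995670886 q [-0.92  0.81  0.66  2.05  0.14  0.68 -0.56]
d cm [-0.   -0.04  0.01] rot [ 0.01 -0.   -0.04]
```

View pics/c10.png

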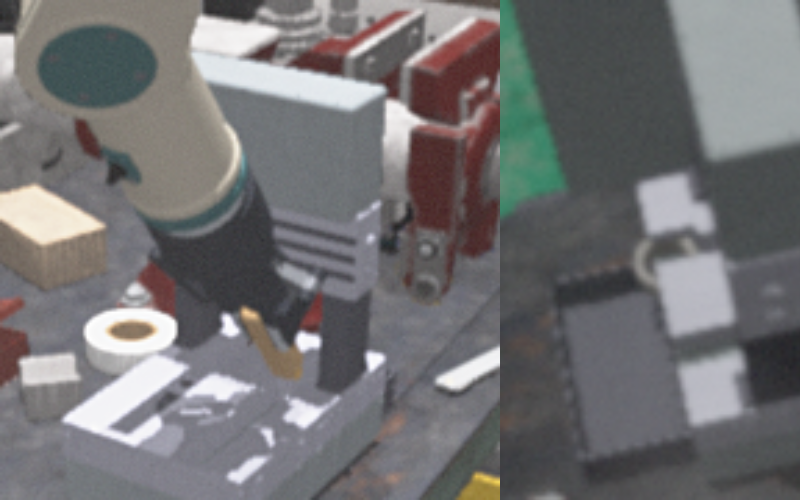

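View pics/scene10.png

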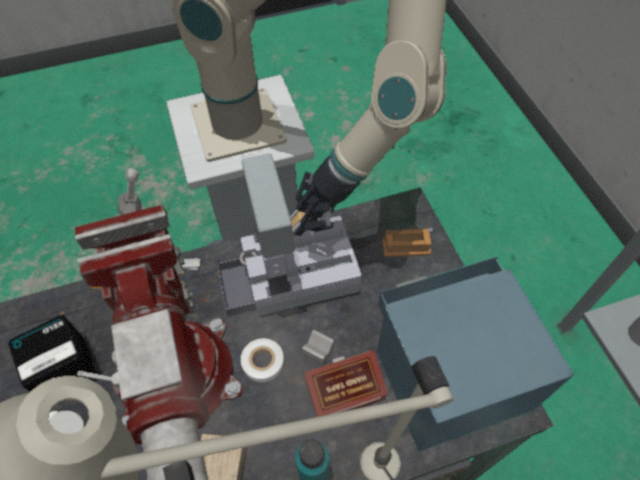

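Emit:
{"op": "arm_command", "data": {"series": [[0,-0.021,-0.3,0,0,0,0],[0,-0.021,-0.3,0,0,0,0],[0,-0.021,-0.3,0,0,0,0],[0,-0.021,-0.3,0,0,0,0],[0,0,0,0,0,0,0],[0,0,0,0,0,0,0]]}}

```text
clock: 12.18
eef_pos: [444.1, 8.3, 125.5]
tool_rot: [-0.0, 0.959, -1.642]
force: [0.2, -0.2, -1.4]
width: 19.7
```

```bash
python3 - <<'E'
from ov import *
for n in('wrist','side','scene'):cv2.imwrite(f'pics/{n}11.png',ctrl.get_image(n))
delta(-94,35,[444.4,8.6,125.4])
a=cv2.resize(cv2.imread('pics/side11.png')[130:310,270:450],(500,500));b=cv2.resize(cv2.imread('pics/scene11.png')[190:320,205:335],(500,500));cv2.imwrite('pics/c11.png',np.hstack([a,b])[:,:800])
E
```

```text
t 12.3333 pos [444.23   8.7  125.39] F [ 0.18  0.37 -2.35] w 19.186054367231698 q [-0.9   0.81  0.66  2.07  0.15  0.66 -0.55]
d cm [ 0.02 -0.01  0.  ] rot [ 0.02 -0.01 -0.01]
```

View pics/c11.png

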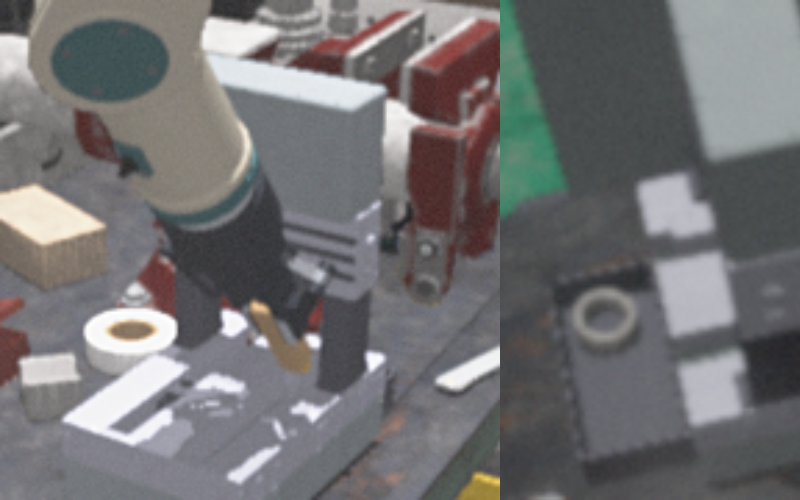

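Emit:
{"op": "arm_command", "data": {"series": [[0,0.035,0.5,0,0,0,0],[0,0.07,1.0,0,0,0,0],[0,0.07,1.0,0,0,0,0],[0,0.07,1.0,0,0,0,0],[0,0.07,1.0,0,0,0,0],[0,0.07,1.0,0,0,0,0],[0,0.07,1.0,0,0,0,0],[0,0.07,1.0,0,0,0,0],[0,0.07,1.0,0,0,0,0],[0,0.07,1.0,0,0,0,0],[0,0.07,1.0,0,0,0,0],[0,0.07,1.0,0,0,0,0],[0,0.07,1.0,0,0,0,0],[0,0.042,0.6,0,0,0,0],[0,0,0,0,0,0,0],[0,0,0,0,0,0,0],[0,0,0,0,0,0,0]]}}

```text
clock: 13.75
eef_pos: [453.3, 139.0, 125.5]
tool_rot: [-0.0, 0.959, -1.642]
force: [0.3, -0.8, -1.0]
width: 19.2
```

Emit:
{"op": "arm_command", "data": {"series": [[0,-0.035,-0.5,0,0,0,0],[0,0,0,0.5,0,0,0],[0,0,0,1,0,0,0],[0,0,0,1.2,0,0,0],[0,0,0,1.8,0,0,0],[0,0,0,1.8,0,0,0],[0,0.568,2.156,0,0,0,-1.4625],[0,0.568,2.156,0,0,0,-1.4625],[0,0.568,2.156,0,0,0,-1.4625],[0,0.568,2.156,0,0,0,-1.4625],[0,0.568,2.156,0,0,0,-1.4625],[0,0.568,2.156,0,0,0,-1.4625],[0,0.568,2.156,0,0,0,-1.4625],[0,0.568,2.156,0,0,0,-1.4625],[0,0,0,0,0,0,0],[0,0,0,0,0,0,0],[0,0,0,0,0,0,0]]}}

```text
clock: 15.17
eef_pos: [498.5, 306.1, 189.4]
tool_rot: [0.001, 0.959, -1.845]
force: [0.0, -0.6, -2.1]
width: 19.0
```

```bash
python3 - <<'E'
from ov import *
for i in range(4): ctrl.get_image('side')
delta(-105.7,35,[498.5,307.1,88.4])
for n in('wrist','side','scene'):cv2.imwrite(f'pics/{n}12.png',ctrl.get_image(n))
a=cv2.resize(cv2.imread('pics/side12.png')[200:400,180:340],None,fx=3,fy=3);cv2.imwrite('pics/c12.png',a)
E
```

```text
t 15.3667 pos [498.28 306.29 189.04] F [-0.13  0.59 -2.49] w 19.609997445192356 q [-1.06  0.96  0.61  1.31 -0.09  1.46 -0.79]
d cm [  0.02   0.08 -10.06] rot [ 0.03 -0.01  0.05]
```

View pics/c12.png

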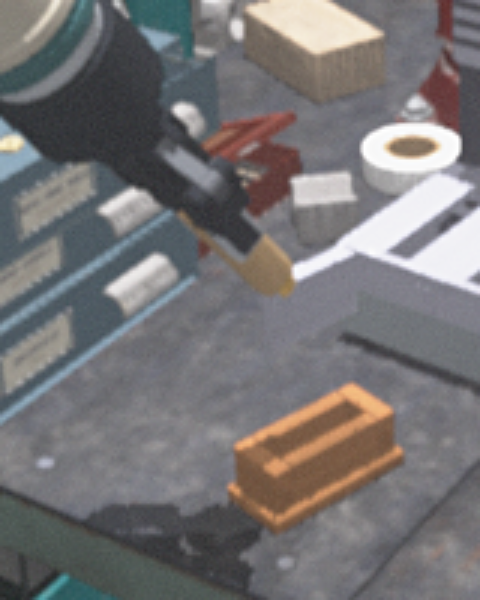

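View pics/wrist12.png

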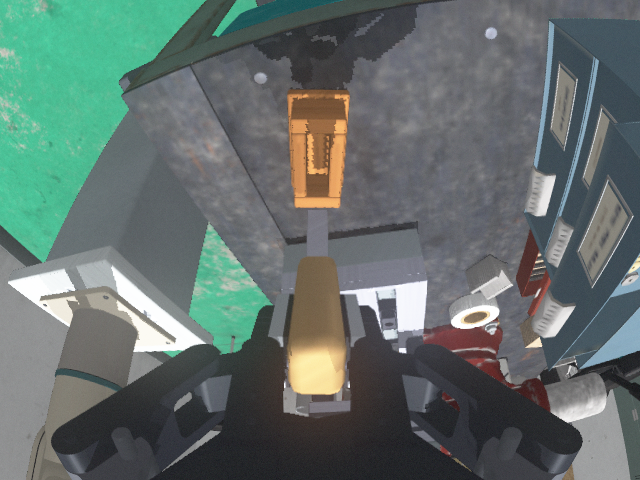

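Emit:
{"op": "arm_command", "data": {"series": [[0,0,0,-1.5,0,0,0],[0,0,0,-1.5,0,0,0],[0,0,0,-1.5,0,0,0],[0,0,0,-1,0,0,0],[0,0,0,-0.3,0,0,0],[0,0,0,0,0,0,0],[0,0,0,0,0,0,0],[0,0,0,0,0,0,0],[0,0,0,0,0,0,0],[0,0,0,-0.5,0,0,0],[0,0,0,-0.5,0,0,0],[0,0,0,-0.5,0,0,0],[0,0,0,-0.5,0,0,0],[0,0,0,0,0,0,0],[0,0,0,0,0,0,0],[0,0,0,0,0,0,0]]}}

```text
clock: 16.85
eef_pos: [498.6, 307.0, 110.4]
tool_rot: [0.0, 0.959, -1.845]
force: [0.0, -0.5, -2.5]
width: 19.2
```

```bash
python3 - <<'E'
from ov import *
for n in('side','scene'):cv2.imwrite(f'pics/{n}13.png',ctrl.get_image(n))
delta(-105.7,35,[498.5,307.1,88.4])
a=cv2.resize(cv2.imread('pics/side13.png')[270:400,180:340],None,fx=3,fy=3);cv2.imwrite('pics/c13.png',a)
E
```

```text
t 16.95 pos [498.66 307.18 110.65] F [ 0.41  0.1  -1.62] w 19.656942832513895 q [-1.05  1.05  0.59  1.34 -0.13  1.34 -0.81]
d cm [-0.02 -0.01 -2.22] rot [ 0.01  0.01 -0.01]
```

View pics/c13.png

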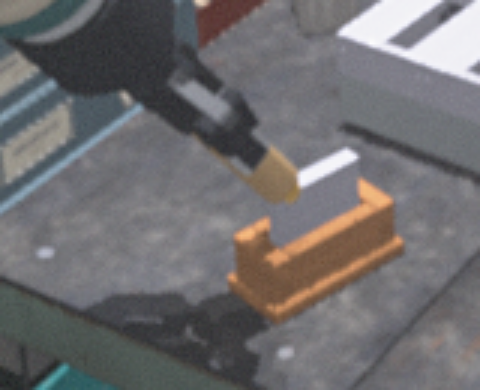

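The foot is in the pocket. Lowering the last 22 mm.

Emit:
{"op": "arm_command", "data": {"series": [[0,0,0,-0.5,0,0,0],[0,0,0,-0.5,0,0,0],[0,0,0,-0.5,0,0,0],[0,0,0,-0.3,0,0,0],[0,0,0,-0.2,0,0,0],[0,0,0,-0.1,0,0,0],[0,0,0,0,0,0,0],[0,0,0,0,0,0,0],[0,0,0,0,0,0,0]]}}

```text
clock: 17.7
eef_pos: [498.6, 307.2, 89.6]
tool_rot: [0.0, 0.96, -1.844]
force: [0.7, 1.1, -0.8]
width: 19.2
```

Emit:
{"op": "arm_command", "data": {"series": [[0,0,0,-0.1,0,0,0],[0,0,0,0,0,0,0],[0,0,0,0,0,0,0],[0.3,0,0,0,0,0,0],[0.5,0,0,0,0,0,0],[1,0,0,0,0,0,0],[1,0,0,0,0,0,0],[1,0,0,0,0,0,0],[1,0,0,0,0,0,0],[1,0,0,0,0,0,0],[1,0,0,0,0,0,0],[1,0,0,0,0,0,0]]}}

```text
clock: 18.7
eef_pos: [498.5, 307.1, 88.4]
tool_rot: [-0.0, 0.96, -1.845]
force: [-0.7, -0.0, 0.3]
width: 85.4
```

```bash
python3 - <<'E'
from ov import *
for n in('side','wrist'):cv2.imwrite(f'pics/{n}14.png',ctrl.get_image(n))
delta(-105.7,35,[498.5,307.1,88.4])
a=cv2.imread('pics/side14.png')[280:400,180:340];b=cv2.imread('pics/wrist14.png')
cv2.imwrite('pics/c14.png',np.hstack([cv2.resize(a,None,fx=2.8,fy=2.8),b[100:436,160:480]]))
E
```

```text
t 18.8 pos [498.48 307.11  88.43] F [-0.48 -0.09 -0.43] w 85.33429576805908 q [-1.05  1.08  0.58  1.35 -0.14  1.31 -0.82]
d cm [ 0. -0. -0.] rot [ 0.02 -0.01 -0.  ]
```

View pics/c14.png

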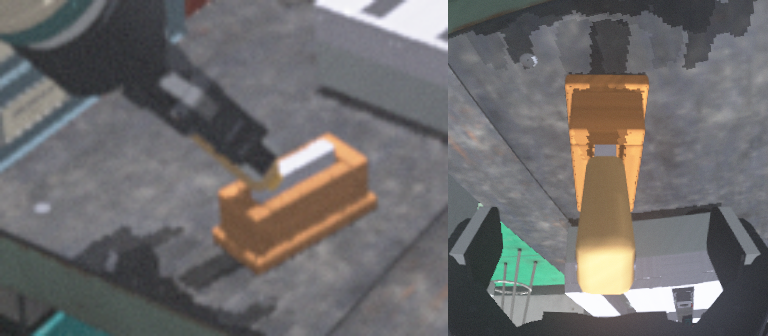

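Scraper back as it started. Back out along the tool axis.

Emit:
{"op": "arm_command", "data": {"series": [[1,0.155,0.553,0.819,0,0,0],[1,0.28,0.995,1.474,0,0,0],[1,0.28,0.995,1.474,0,0,0],[1,0.28,0.995,1.474,0,0,0],[1,0.28,0.995,1.474,0,0,0],[1,0.28,0.995,1.474,0,0,0],[1,0,0,2,0,0,0],[1,0,0,2,0,0,0],[1,0,0,0,0,0,0],[1,0,0,0,0,0,0],[1,0,0,0,0,0,0],[1,0,0,0,0,0,0]]}}

```text
clock: 19.8
eef_pos: [513.5, 362.3, 209.3]
tool_rot: [-0.002, 0.958, -1.847]
force: [-0.4, -0.4, -0.5]
width: 85.3
```

```bash
python3 - <<'E'
from ov import *
for n in('side','wrist','scene'):cv2.imwrite(f'pics/{n}15.png',ctrl.get_image(n))
for l in['scrap','t_nut','chip_pan','scraper_rest']: print(l,[(d['centre'],d['conf']) for d in ctrl.spot_in(l,'scene')])
s=ctrl.read_state();print(s['clock'],s['force'],s['qd'])
a=cv2.imread('pics/side15.png')[200:400,180:440];b=cv2.imread('pics/scene15.png')[180:330,200:480]
cv2.imwrite('pics/c15.png',cv2.resize(b,None,fx=2.85,fy=2.85));cv2.imwrite('pics/c15s.png',cv2.resize(a,None,fx=2.8,fy=2.8))
E
```

```text
scrap [([499.5, 293.8, 82.0], 0.68), ([645.9, -104.2, 23.1], 0.48), ([444.7, -120.8, 16.1], 0.44)]
t_nut [([509.3, 29.3, 68.7], 0.65), ([477.7, -115.8, 4.8], 0.65), ([511.4, -13.0, 73.1], 0.55), ([499.1, 292.6, 82.4], 0.45)]
chip_pan [([473.7, -116.9, 3.7], 0.76)]
scraper_rest [([497.7, 246.2, 28.4], 0.88)]
20.15 [-0.23  0.22  0.05] [ 0. -0.  0. -0. -0.  0.  0.]
```

View pics/c15.png

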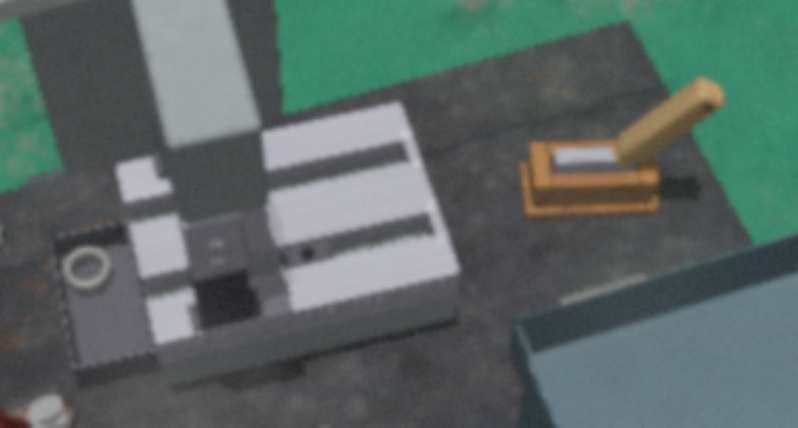

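View pics/c15s.png

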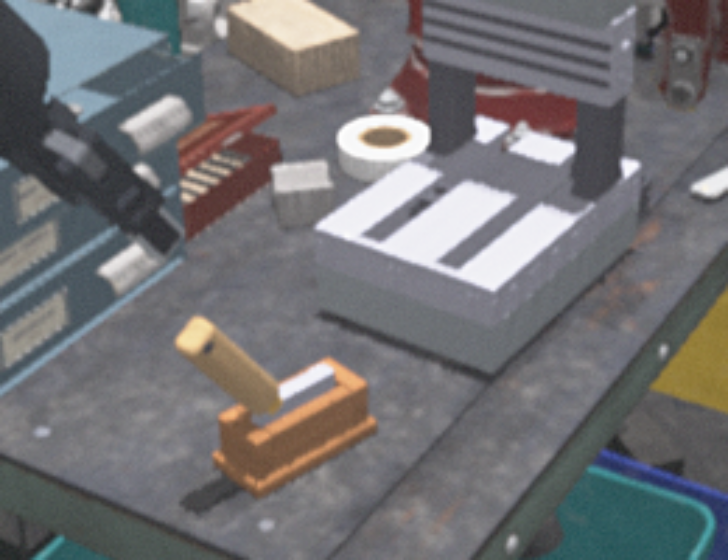

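The race lies flat in the pan, the T-nut has not moved, the scraper stands in its rest, and the arm is clear and at rest.

```bash
python3 -c "
from cell import ctrl
print(ctrl.finish_job())"
```

```text
the job is handed in; nothing more can be done
None
```

The job is done and handed in at about 20 s of the 61 s allowed. The race was in the right slot, nearer the robot. I set the scraper's foot down behind it, pushed it under the bridge and off the open end, and it dropped into the chip pan. The scraper was then put back in its rest.

**Last checks:**
- **Race:** the scene picture shows it lying in the pan.
- **T-nut:** it still sits in the left slot. The detector put it at about (509, 29) mm, against (508, 29) mm at the start.
- **Scraper:** it stands upright in its rest as it did at the start. I opened the fingers at the same tool position I had gripped it from.
- **Surroundings:** the tape roll, vee block and feeler look unmoved in the pictures; I did not measure them.
- **Arm:** the gripper is open, clear of everything and still. Every wrist force I read was under 3 N.

**Disagreements:**
- **Final look for the race:** the detector's first answer was wrong, at the scraper (confidence 0.68). The answer in the pan came third (0.44), so I relied on the picture.
- **Machine position:** the scene and wrist cameras differed by about 2 mm along the slots, less than the room the foot had.

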